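# Release the cam lock and close the core slide

## Robot

A 7-joint arm with a two-finger parallel gripper is mounted at the origin on the work surface. World frame = base frame: x ahead of the robot, y to its left, z up, the work surface at z = 0. Lengths are in m, angles in rad, forces in N, time in s.
With the tool pointing down it reaches from about 0.425 to 0.925 m from the base axis. Payload 6.8 kg.
Tool frame: the origin (TCP) lies between the finger pads; the fingertips stand 11 mm ahead of it and the grasp point (between the pads) lies 8 mm behind it; z points along the fingers, y is the line along which they close (so a half turn about z gives the same grasp; the last joint's range is limited). The gripper opens to 85 mm and grips with 20 to 120 N. Pads are 22 mm wide; open, the fingers measure 114 mm over their backs; the gripper's body (76 mm by 85 mm) begins 54 mm behind the grasp point. The pads swing forward as they close: fully open they stand 13 mm farther back than shut.
Start: joints at [-1.34, 0.477, 0.022, 1.555, -0.011, 1.109, -0.083], TCP at [0.224, 0.637, 0.242] pointing down, gripper open.
Joint ranges: [-2.96, 2.96], [-0.34, 2.1], [-1.41, 1.46], [0.24, 2.44], [-1.37, 4.51], [0.17, 1.92], [-2.96, 2.96]. Speed limits (rad/s): [2.39, 2.39, 3.14, 3.14, 3.14, 3.14, 3.14].

## Interface

Orientations are given as a rotation vector (axis times angle).
In Python, from bench import r gives the robot as it stands.
- The arm moves only by the tool send_rows, never from a script. Its argument "deltas" is a list of rows, each an object of numbers: "dx", "dy", "dz": the shift along the world's x, y, z in mm; "rx", "ry", "rz": the turn, a rotation vector about the world's x, y, z in degrees. A call has 1 to 5 rows; each row is the pose to reach, as a shift and turn from the pose commanded when the call began; what a row does not reach only later rows make up. A row lasts 1/12 s, in which the tool goes at most 41.7 mm and 7.16 degrees, less where a joint would pass 70% of its speed; a pose out of reach is approached as far as the arm can. A call with a gripper value outside its range is refused whole. "jaw" is the finger opening in mm, from 0 to 85.4, set as the call begins (left out, the last holds). The fingers move at their own pace and stop on an object; "newtons" is the grip in N (left out, the last holds). Time passes only in rows, so rows that repeat a pose let the fingers close. It gives the time, the measured TCP pose, the force, the opening and the grip force at its end, in the units of the state.
- r.get_obs(): the state, without advancing time (a new reading comes with each control period).
- r.grab_frame(name): name is "scene" or "top" or "wrist"; returns a dict with "frame" (384x512x3 uint8, blue, green, red), "z_map" (384x512 float32, m along the optical axis (not along the pixel's ray), 0 where there is no reading), "vertical_fov" (degrees; the focal length in pixels is half the picture's height over the tangent of half this angle, whatever the lens; pixels are square), "cx", "cy" (the principal point, pixels), "xyz" and "orientation" of the camera in the world. Camera axes: x right, y down, z forward; pixel columns grow to the right and rows downward; lengths in m; the calibration is good to about 2 mm. The wrist camera is an equidistant fisheye: a pixel r from the principal point sees the ray r / f radians off the axis. A picture is of the moment at which its call begins.
- r.hand_in(): hands the job in; it is judged then, once.
The state is a dict: "clock": time; "joints": joint angles; "qvel": joint speeds; "tau": joint torques, N m; "tcp_pos": TCP position; "orientation": TCP orientation; "contact_force": force on the tool from outside, world axes, zero at the start; "moment": the same for the moment, N m; "grip_width": finger opening in m; "gripper_force": force on a finger pad.
Only numpy, scipy, OpenCV 4.12 (cv2) and the standard library are available. Lean on these libraries where they do the work, as an engineer would, in place of code of your own. Each camera call takes 0.05 s, during which the arm holds its last target. There are 200 camera calls.

## Task

On the moulding fixture, push the cam's lever round until the flat of the cam plate squarely faces the slide's roller (the cam's low point), and only then push the follower slide forward by its upright plate until it is fully home against the mould half. Use closed fingertips and a gentle push: do not grip or lift anything, and leave the loose things standing around alone. Finish with the hand clear of everything.

Things in the scene. Friction and masses are not known exactly. Their poses are not given: they have to be found in the camera images.
- fixture: grey base plate, fixed to the table, 245 x 265 x 15 mm. Its frame: x = the slide's forward direction (towards the mould half), y left, z up; origin at table height (plate spans x -110..135, y -105..160 mm). Two rails (tops at z 28) guide the slide along y = -45.
- slide: loose aluminium slide, 0.4 to 0.65 kg, between the rails: block 120 x 76 x 22 mm, upright push plate, two brass blades ahead, arm with roller on the left. Origin: centre of the underside; axes as the fixture's. In the fixture's frame x = 0 when home (stops solid), -21 to -33 mm at the start; the round of the cam stops it at -20. Drags with about 2 to 8 N, stays where left.
- push_face (a point): centre of the rear face of the slide's push plate: the plate is 66 mm wide, 12 mm thick, and rises from the block's top (37 mm above the table) to 85 mm; this point is 65 mm above the table and 26 mm behind the slide's origin. The block's top extends 34 mm behind it.
- cam (a joint): cam angle, rad: 0 = low point (flat squarely faces the roller, lever points to the fixture's +y). Positive = turned clockwise from above, lever swung towards the fixture's +x; starts at 1.2 to 2.0. Turns -0.6 to 2.2, no stop or detent at 0, stays where left. Steel disc of 45 mm radius, z 22..38 mm, one flat 23 mm from the axis. Within 0.3 of zero the slide can go home.
- lever_post (a point): top centre of the black upright post at the end of the cam's lever: 18 mm across, standing free from 52 to 100 mm above the table, 85 mm from the cam's axis. Shaft and lever (14 mm wide) top out 52 mm above the table. About 2 N sideways on the post turns the cam.
- cam_axis (a point): centre of the cam plate's top face, on its vertical axis, 38 mm above the table; in the fixture's frame at x 45, y 58 mm.
- roller (a point): top centre of the slide's upright brass roller, 18 mm across, 46 mm above the table; it faces the rear of the cam's rim.
- mould_face (a point): top of the face of the steel mould half that the slide meets when home, above the slide's centreline; 45 mm above the table. The block is 100 mm wide and extends 45 mm ahead of this point; two pockets take the blades.
- bush_a: brass bush, a plain ring 32 mm across with an 18 mm bore, 32 mm high, standing on the base plate behind the cam; origin at the centre of its underside. A bystander: leave it.
- bush_b: second brass bush, the same as bush_a, farther to the fixture's left. A bystander: leave it.
- bumper: black moulded rubber bumper, 52 mm across, 28 mm high, on the table to the right of the fixture; origin under its centre. A bystander: leave it.
- brush: mould brush lying on the table to the right of the fixture, about along the slide's travel. A bystander: leave it.
- wrench: open-ended wrench lying on the table, farther right than the brush. A bystander: leave it.
- spray_can: white can, 56 mm across and 160 mm high, standing on the table to the left of the fixture; origin under its centre. A bystander: leave it.
- gauge_plug: steel plug gauge, 24 mm across, 55 mm high, standing on the table left of the fixture's front end; origin under its centre. A bystander: leave it.
Mind the look-alikes: they are no part of the job. What is shaped like the slide but green or turquoise is not meant.

How it is judged:
On the way, in this order (a step that is already met when the one before it is completed fails the run):
1. the cam is turned to its low point while the slide is still back (value of joint cam between -0.3 and 0.3 rad and x of slide in the frame of fixture below -0.015 m), for 0.2 s.
2. the slide is pushed forward fully home (x of slide in the frame of fixture above -0.0025 m), for 0.2 s.
At the end, for the whole second after the job is handed in: the slide rests between its rails fully home (within 2.5 mm of the mould half) and the cam is still at its low point (within 0.35 rad) (value of joint cam between -0.35 and 0.35 rad and x of slide in the frame of fixture above -0.0025 m and z of slide in the frame of fixture between 0.012 and 0.018 m and linear speed of slide below 0.01 m/s); the robot touches nothing.
It fails at once if the slide is forced forward (more than 10 mm past the cam's stop point) while the cam is away from its low point (more than 0.4 rad) (x of slide in the frame of fixture above -0.01 m and not (value of joint cam between -0.4 and 0.4 rad)).
It fails at once if the slide is lifted or tipped (more than 6 mm or 0.15 rad) (z of slide in the frame of fixture above 0.021 m or angle between slide's own z axis and vertical above 0.15 rad).
It fails at once if the slide is gripped or rammed (fingers on it with more than 45 N) (contact force between slide and the fingers above 45 N).
It fails at once if the cam or its lever is gripped or rammed (fingers on it with more than 35 N) (contact force between cam and the fingers above 35 N).
It fails at once if a bystander is moved by more than 20 mm (distance of any of bush_a, bush_b, bumper, brush, wrench, spray_can, gauge_plug from where it was at the start of the episode above 0.02 m).
It also fails if it takes over 64 s, if anything falls off the work surface, if the arm or the gripper's body presses on something with over 40 N, if the wrist force passes 120 N, or if a joint passes its speed limit or range.

## Working session

There is one attempt and no reset: what is moved stays moved. The work goes in short steps, Python scripts to look and compute and a tool call to move; the robot and the scene stay as the last step left them, time stands still between calls to the robot, and variables do not carry over. Pictures are saved under pics/ and viewed, at most 10 in all, crops included, and the job is handed in when it is done.

Besides the shell and the picture viewer there is one more tool, called after "Emit:" by a JSON object that holds its "fn" and its "kwargs", one argument or row to a line. send_rows: Moves the arm, as the interface text tells. Its arguments: {"type":"object","properties":{"deltas":{"type":"array","items":{"type":"object","properties":{"dx":{"type":"number"},"dy":{"type":"number"},"dz":{"type":"number"},"rx":{"type":"number"},"ry":{"type":"number"},"rz":{"type":"number"}}}},"jaw":{"type":"number"},"newtons":{"type":"number"}},"required":["deltas"]}

```bash
mkdir -p pics; cat > h.py <<'E'
import numpy as np,cv2
from scipy.spatial.transform import Rotation as R
from bench import r
def grab(n):
    d=r.grab_frame(n); np.savez('/tmp/%s.npz'%n,**d); return d
def cloud(d):
    im=d['z_map']; h,w=im.shape; f=h/2/np.tan(np.radians(d['vertical_fov'])/2)
    v,u=np.mgrid[:h,:w]
    P=np.stack([(u-d['cx'])/f*im,(v-d['cy'])/f*im,im],-1)
    return P@R.from_rotvec(d['orientation']).as_matrix().T+d['xyz']
E
python3 - <<'E'
from h import *
for n in ('top','scene'):
    d=grab(n); cv2.imwrite(f'pics/{n}0.png',cv2.resize(d['frame'],(800,600)))
    print(n,d['xyz'],d['orientation'],d['vertical_fov'],d['cx'],d['cy'])
print(r.get_obs())
E
```

```text
top [ 0.26841841 -0.01950323  1.16775795] [-2.1672487   2.12257797 -0.18498517] 54.344149201606626 257.7534821152825 193.20664061555354
scene [1.13697924 0.00700562 0.66067198] [-1.69400391 -1.72109785  0.82577385] 57.002409729703395 257.23848199866694 188.30017306077292
{'clock': 0.1, 'joints': array([-1.34010285,  0.47769512,  0.02232918,  1.55631845, -0.01151089,
        1.10932806, -0.08306572]), 'qvel': array([ 0.00152262, -0.00249652, -0.00084067, -0.0039668 , -0.00031126,
       -0.00060096, -0.00048005]), 'tau': array([ 3.22032633e-03, -5.97759998e+01,  1.61317762e+00, -2.81955868e+01,
        1.28494235e-02,  4.96165449e-03,  1.91726025e-05]), 'tcp_pos': array([0.22416465, 0.63615254, 0.24145205]), 'orientation': array([-5.29509031e-01, -3.09647050e+00,  2.53191453e-03]), 'contact_force': array([-0.73087965, -0.87237319,  0.1350898 ]), 'moment': array([0.0167019 , 0.03205192, 0.01217776]), 'gripper_force': 0.0, 'grip_width': 0.08533287724326777}
```

View pics/top0.png

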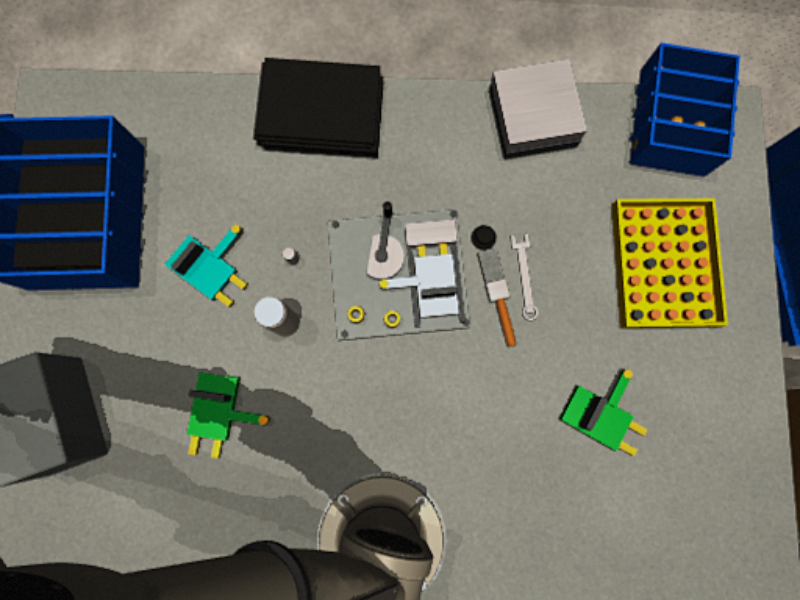

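View pics/scene0.png

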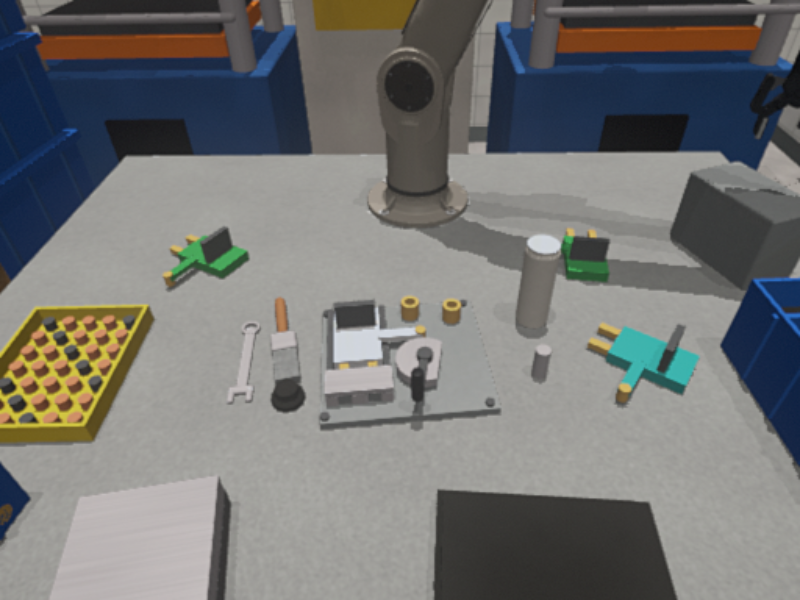

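The top view shows the fixture at px (330-470, 210-340) with its +x pointing up the image. The cam axis is near (383,257), the lever post at (387,208) so the angle is about 1.5, and the slide's push plate at (438,293). The bushes are at (356,313) and (392,318).

```bash
cat >> h.py <<'E'
def rectfix(P):
    m=((P[...,2]>0.009)&(P[...,2]<0.045)).astype(np.uint8)
    _,l,s,_=cv2.connectedComponentsWithStats(m,connectivity=4)
    k=l[170,230]
    k=k if k else 1+np.argmax(s[1:,4])
    q=P[l==k][:,:2]
    return q,cv2.minAreaRect((q*1000).astype(np.float32))
E
python3 - <<'E'
from h import *
out={}
d=np.load('/tmp/top.npz'); P=cloud(d)
for (u,v) in [(220,150),(235,210),(350,250)]: print('chk',P[v,u].round(4))
q,rc=rectfix(P); print(rc, q.min(0),q.max(0)); B=cv2.boxPoints(rc); print(B.round(1))
# corners by image: bright screws
for n in ('top','scene'):
    d=np.load(f'/tmp/{n}.npz'); P=cloud(d); x,y,z=[P[...,i] for i in range(3)]
    near=(x>rc[0][0]/1e3-.17)&(x<rc[0][0]/1e3+.17)&(y>rc[0][1]/1e3-.15)&(y<rc[0][1]/1e3+.15)
    m=near&(z>0.075)&(z<.11)
    N,l,s,_=cv2.connectedComponentsWithStats(m.astype(np.uint8))
    for k in range(1,N):
        if s[k,4]>4: print(n,s[k],np.median(P[l==k],0).round(4),cv2.minAreaRect((P[l==k][:,:2]*1000).astype(np.float32)))
    # brass
    hsv=cv2.cvtColor(d['frame'],cv2.COLOR_BGR2HSV); m=near&(hsv[...,0]>18)&(hsv[...,0]<32)&(hsv[...,1]>130)
    N,l,s,_=cv2.connectedComponentsWithStats(m.astype(np.uint8))
    for k in range(1,N):
        if s[k,4]>4: print(n,'brass',s[k],np.median(P[l==k],0).round(4))
E
```

```text
chk [0.5893 0.0893 0.0143]
chk [0.3985 0.036  0.0163]
chk [ 0.2834 -0.3226  0.0011]
((511.6338195800781, -21.050949096679688), (245.56832885742188, 265.13525390625), 6.761699676513672) [ 0.37575411 -0.16575146] [0.64850095 0.12208068]
[[ 374.1   96.1]
 [ 405.3 -167.2]
 [ 649.2 -138.2]
 [ 618.   125.1]]
top [245 129   6   8  41] [0.6215 0.003  0.0978] ((624.5194091796875, 1.7584152221679688), (15.056903839111328, 16.55391502380371), 89.62736511230469)
top [270 183  22   7 100] [ 0.4645 -0.1004  0.085 ] ((464.87322998046875, -99.10736083984375), (12.340635299682617, 63.29398727416992), 8.043051719665527)
top brass [267 157   5   7  32] [ 0.5561 -0.0663  0.0324]
top brass [281 156   5   7  32] [ 0.5607 -0.1098  0.0321]
top brass [243 179   5   6  26] [0.4843 0.0067 0.0452]
top brass [222 196  11  10  60] [0.4222 0.0563 0.0468]
top brass [246 199  10  10  58] [ 0.4148 -0.0103  0.0462]
scene [214 192  26   8 155] [ 0.4711 -0.096   0.0837] ((468.20391845703125, -97.19451904296875), (14.158428192138672, 63.54116439819336), 6.94089412689209)
scene [263 235   9  14 101] [0.6323 0.0049 0.0945] ((627.3734741210938, 4.827966213226318), (17.610321044921875, 17.34369468688965), 3.4192543029785156)
scene brass [257 191   5   6  14] [ 0.4172 -0.0196  0.0463]
scene brass [263 191   4   5  10] [ 0.4135 -0.0012  0.0461]
scene brass [284 193  11   6  29] [0.4211 0.0629 0.0458]
scene brass [267 209   4   4   8] [0.485  0.0057 0.0459]
scene brass [218 233   4   2   7] [ 0.5527 -0.1113  0.0315]
scene brass [236 232   4   2   6] [ 0.5477 -0.068   0.0319]
```

Emit:
{"fn": "send_rows", "kwargs": {
  "deltas": [
    {"dx": 19, "dy": -33},
    {"dx": 39, "dy": -66},
    {"dx": 59, "dy": -100},
    {"dx": 78, "dy": -133},
    {"dx": 98, "dy": -166}
  ],
  "jaw": 0
}}

```text
$.deltas[0]: bad value
```

Emit:
{"fn": "send_rows", "kwargs": {
  "deltas": [
    {"dx": 19, "dy": -33},
    {"dx": 39, "dy": -66},
    {"dx": 59, "dy": -100},
    {"dx": 78, "dy": -133},
    {"dx": 98, "dy": -166}
  ]
}}

```text
$.deltas[0]: bad value
```

Emit:
{"fn": "send_rows", "kwargs": {
  "deltas": [
    {"dx": 19, "dy": -33},
    {"dx": 39, "dy": -66},
    {"dx": 59, "dy": -100},
    {"dx": 78, "dy": -133},
    {"dx": 98, "dy": -166}
  ]
}}

```text
$.deltas[0]: bad value
```

```bash
python3 -c "
from h import *
o=r.get_obs();print(o['clock'],o['joints'].round(2),o['tcp_pos'],o['orientation'],o['contact_force'])"
```

```text
0.1 [-1.34  0.48  0.02  1.56 -0.01  1.11 -0.08] [0.22416465 0.63615254 0.24145205] [-5.29509031e-01 -3.09647050e+00  2.53191453e-03] [-0.73087965 -0.87237319  0.1350898 ]
```

Emit:
{"fn": "send_rows", "kwargs": {
  "deltas": [
    {"dx": 19, "dy": -33, "dz": 0, "rx": 0, "ry": 0, "rz": 0},
    {"dx": 39, "dy": -66, "dz": 0, "rx": 0, "ry": 0, "rz": 0},
    {"dx": 59, "dy": -100, "dz": 0, "rx": 0, "ry": 0, "rz": 0},
    {"dx": 78, "dy": -133, "dz": 0, "rx": 0, "ry": 0, "rz": 0},
    {"dx": 98, "dy": -166, "dz": 0, "rx": 0, "ry": 0, "rz": 0}
  ],
  "jaw": 0
}}

```text
clock: 0.52
tcp_pos: [0.3227, 0.4687, 0.2419]
orientation: [-0.529, -3.096, 0.001]
contact_force: [0.7, 0.2, 0.2]
grip_width: 0.0256
gripper_force: 0.0
```

Emit:
{"fn": "send_rows", "kwargs": {
  "deltas": [
    {"dx": 19, "dy": -33, "dz": 0, "rx": 0, "ry": 0, "rz": 0},
    {"dx": 39, "dy": -66, "dz": 0, "rx": 0, "ry": 0, "rz": 0},
    {"dx": 59, "dy": -100, "dz": 0, "rx": 0, "ry": 0, "rz": 0},
    {"dx": 78, "dy": -133, "dz": 0, "rx": 0, "ry": 0, "rz": 0},
    {"dx": 98, "dy": -166, "dz": 0, "rx": 0, "ry": 0, "rz": 0}
  ]
}}

```text
clock: 0.93
tcp_pos: [0.4207, 0.3027, 0.2422]
orientation: [-0.529, -3.096, 0.0]
contact_force: [0.5, 0.1, 0.6]
grip_width: 0.0001
gripper_force: 0.0
```

```bash
python3 -c "
from h import *
o=r.get_obs();print(o['clock'],o['joints'].round(2),o['tcp_pos'],o['orientation'],o['contact_force'])"
```

```text
0.9333 [-0.88  0.22  0.15  1.94 -0.04  0.99  0.53] [0.42065655 0.30269223 0.2421678 ] [-5.29328405e-01 -3.09630173e+00  3.51966217e-04] [0.52754027 0.14497066 0.58728302]
```

Emit:
{"fn": "send_rows", "kwargs": {
  "deltas": [
    {"dx": 19, "dy": -33, "dz": 0, "rx": 0, "ry": 0, "rz": -7},
    {"dx": 39, "dy": -66, "dz": 0, "rx": 0, "ry": 0, "rz": -14},
    {"dx": 59, "dy": -100, "dz": 0, "rx": 0, "ry": 0, "rz": -21},
    {"dx": 78, "dy": -133, "dz": 0, "rx": 0, "ry": 0, "rz": -28},
    {"dx": 98, "dy": -166, "dz": 0, "rx": 0, "ry": 0, "rz": -35}
  ]
}}

```text
clock: 1.35
tcp_pos: [0.5186, 0.1367, 0.2422]
orientation: [-1.445, -2.789, 0.0]
contact_force: [0.0, 1.1, 0.2]
grip_width: 0.0001
gripper_force: 0.0
```

Emit:
{"fn": "send_rows", "kwargs": {
  "deltas": [
    {"dx": 19, "dy": -33, "dz": 0, "rx": 0, "ry": 0, "rz": -7},
    {"dx": 39, "dy": -66, "dz": 0, "rx": 0, "ry": 0, "rz": -14},
    {"dx": 59, "dy": -100, "dz": 0, "rx": 0, "ry": 0, "rz": -21},
    {"dx": 78, "dy": -133, "dz": 0, "rx": 0, "ry": 0, "rz": -28},
    {"dx": 97, "dy": -166, "dz": 0, "rx": 0, "ry": 0, "rz": -35}
  ]
}}

```text
clock: 1.77
tcp_pos: [0.6158, -0.029, 0.2421]
orientation: [-2.216, -2.226, 0.0]
contact_force: [0.6, 0.7, 0.5]
grip_width: -0.0004
gripper_force: 0.0
```

Emit:
{"fn": "send_rows", "kwargs": {
  "deltas": [
    {"dx": 0, "dy": 0, "dz": -20, "rx": 0, "ry": 0, "rz": -7},
    {"dx": 0, "dy": 0, "dz": -40, "rx": 0, "ry": 0, "rz": -14},
    {"dx": 0, "dy": 0, "dz": -60, "rx": 0, "ry": 0, "rz": -21},
    {"dx": 0, "dy": 0, "dz": -80, "rx": 0, "ry": 0, "rz": -28},
    {"dx": 0, "dy": 0, "dz": -80, "rx": 0, "ry": 0, "rz": -28}
  ]
}}

```text
clock: 2.18
tcp_pos: [0.6125, -0.0267, 0.1581]
orientation: [-2.685, -1.625, 0.011]
contact_force: [-1.4, -0.0, -0.5]
grip_width: -0.0001
gripper_force: 0.0
```

```bash
cat >> h.py <<'E'
A=np.radians(6.762); M=np.array([[np.cos(A),-np.sin(A)],[np.sin(A),np.cos(A)]]); O=np.array([502.5,-49.8])
def W(p): return M@np.array(p,float)+O
def F(p): return M.T@(np.array(p,float)-O)
def st():
    o=r.get_obs(); T=R.from_rotvec(o['orientation']).as_matrix()
    print(o['clock'],o['joints'].round(2),o['tcp_pos'].round(4),'yaw_y',np.degrees(np.arctan2(T[1,1],T[0,1])).round(1),'fix',F(o['tcp_pos'][:2]*1e3).round(1),o['contact_force'].round(1))
    return o
def arc(b): return W([45+85*np.sin(b),58+85*np.cos(b)]),96.76-np.degrees(b)
E
python3 - <<'E'
from h import *
st()
d=grab('wrist'); cv2.imwrite('pics/w1.png',d['frame'])
for b in np.arange(2.25,.1,-.12): p,y=arc(b); print(b.round(2),p.round(1),y.round(1))
E
```

```text
2.1833 [-0.5   0.53  0.61  1.81 -0.37  0.92 -0.21] [ 0.6125 -0.0267  0.1581] yaw_y -27.6 fix [112.  10.] [-1.4 -0.  -0.5]
2.25 [612.3 -32.1] -32.2
2.13 [617.2 -23.2] -25.3
2.01 [621.  -13.7] -18.4
1.89 [623.6  -3.9] -11.5
1.77 [625.1   6.2] -4.7
1.65 [625.3  16.4] 2.2
1.53 [624.3  26.5] 9.1
1.41 [622.1  36.5] 16.0
1.29 [618.7  46.1] 22.8
1.17 [614.2  55.2] 29.7
1.05 [608.6  63.8] 36.6
0.93 [602.   71.6] 43.5
0.81 [594.6  78.5] 50.4
0.69 [586.4  84.6] 57.2
0.57 [577.5  89.6] 64.1
0.45 [568.1  93.5] 71.0
0.33 [558.2  96.2] 77.9
0.21 [548.2  97.7] 84.7
```

View pics/w1.png

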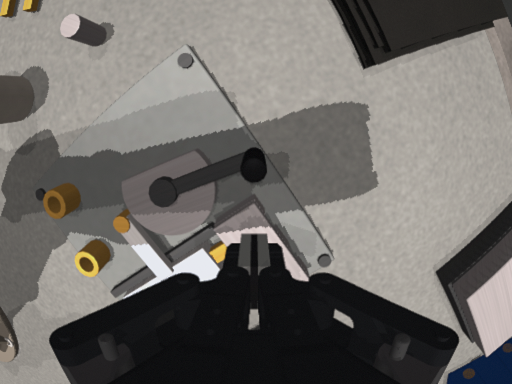

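The wrist view shows the closed tips at px (255,240). The lever post is ahead at (253,165) with a clear gap, and nothing is under the tips except the mould half's corner at z 45. I'll descend.

Emit:
{"fn": "send_rows", "kwargs": {
  "deltas": [
    {"dx": -1, "dy": -2, "dz": -20, "rx": 0, "ry": 0, "rz": 0},
    {"dx": -1, "dy": -3, "dz": -40, "rx": 0, "ry": 0, "rz": 0},
    {"dx": -1, "dy": -3, "dz": -60, "rx": 0, "ry": 0, "rz": 0},
    {"dx": -1, "dy": -3, "dz": -80, "rx": 0, "ry": 0, "rz": 0},
    {"dx": -1, "dy": -3, "dz": -84, "rx": 0, "ry": 0, "rz": 0}
  ]
}}

```text
clock: 2.65
tcp_pos: [0.6133, -0.0299, 0.0768]
orientation: [-2.68, -1.636, 0.003]
contact_force: [-0.3, -0.1, 0.4]
grip_width: -0.0
gripper_force: 0.0
```

```bash
python3 -c "
from h import *
st()"
```

```text
2.65 [-0.44  0.64  0.53  1.86 -0.45  0.77 -0.14] [ 0.6133 -0.0299  0.0768] yaw_y -27.2 fix [112.3   6.7] [-0.3 -0.1  0.4]
```

Emit:
{"fn": "send_rows", "kwargs": {
  "deltas": [
    {"dx": 3, "dy": 4, "dz": 0, "rx": 0, "ry": 0, "rz": 2},
    {"dx": 5, "dy": 9, "dz": 0, "rx": 0, "ry": 0, "rz": 4},
    {"dx": 7, "dy": 14, "dz": 0, "rx": 0, "ry": 0, "rz": 7},
    {"dx": 8, "dy": 19, "dz": 0, "rx": 0, "ry": 0, "rz": 10},
    {"dx": 10, "dy": 24, "dz": 0, "rx": 0, "ry": 0, "rz": 14}
  ]
}}

```text
clock: 3.07
tcp_pos: [0.6256, -0.0063, 0.0804]
orientation: [2.458, 1.953, 0.003]
contact_force: [-2.4, -2.7, -0.1]
grip_width: -0.0002
gripper_force: 1.1
```

Emit:
{"fn": "send_rows", "kwargs": {
  "deltas": [
    {"dx": 1, "dy": 5, "dz": 0, "rx": 0, "ry": 0, "rz": 3},
    {"dx": 2, "dy": 10, "dz": 0, "rx": 0, "ry": 0, "rz": 7},
    {"dx": 2, "dy": 15, "dz": 0, "rx": 0, "ry": 0, "rz": 10},
    {"dx": 2, "dy": 20, "dz": 0, "rx": 0, "ry": 0, "rz": 14},
    {"dx": 2, "dy": 26, "dz": 0, "rx": 0, "ry": 0, "rz": 17}
  ]
}}

```text
clock: 3.48
tcp_pos: [0.6278, 0.0192, 0.0805]
orientation: [2.142, 2.294, 0.002]
contact_force: [-0.9, -2.2, -0.9]
grip_width: 0.0003
gripper_force: 1.2
```

```bash
python3 - <<'E'
from h import *
st()
d=grab('wrist'); cv2.imwrite('pics/w2.png',d['frame'])
E
```

```text
3.4833 [-0.42  0.62  0.4   1.82 -0.33  0.77  0.22] [0.6278 0.0192 0.0805] yaw_y 3.9 fix [132.5  53.8] [-0.9 -2.2 -0.9]
```

View pics/w2.png

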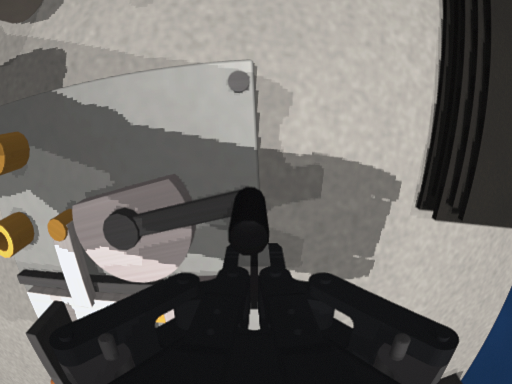

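The fingertips are in contact with the post at px (248,220), the lever is following, and the force is only about 2 N. I'll continue along the arc.

Emit:
{"fn": "send_rows", "kwargs": {
  "deltas": [
    {"dx": -2, "dy": 5, "dz": 0, "rx": 0, "ry": 0, "rz": 3},
    {"dx": -4, "dy": 10, "dz": 0, "rx": 0, "ry": 0, "rz": 7},
    {"dx": -5, "dy": 15, "dz": 0, "rx": 0, "ry": 0, "rz": 10},
    {"dx": -6, "dy": 20, "dz": 0, "rx": 0, "ry": 0, "rz": 14},
    {"dx": -8, "dy": 25, "dz": 0, "rx": 0, "ry": 0, "rz": 17}
  ]
}}

```text
clock: 3.95
tcp_pos: [0.6199, 0.0442, 0.0803]
orientation: [1.782, 2.584, 0.002]
contact_force: [-0.1, -2.2, 0.7]
grip_width: 0.0002
gripper_force: 1.1
```

Emit:
{"fn": "send_rows", "kwargs": {
  "deltas": [
    {"dx": -2, "dy": 5, "dz": 0, "rx": 0, "ry": 0, "rz": 3},
    {"dx": -4, "dy": 9, "dz": 0, "rx": 0, "ry": 0, "rz": 7},
    {"dx": -7, "dy": 14, "dz": 0, "rx": 0, "ry": 0, "rz": 10},
    {"dx": -10, "dy": 18, "dz": 0, "rx": 0, "ry": 0, "rz": 14},
    {"dx": -13, "dy": 22, "dz": 0, "rx": 0, "ry": 0, "rz": 17}
  ]
}}

```text
clock: 4.37
tcp_pos: [0.6069, 0.0663, 0.0803]
orientation: [1.38, 2.818, 0.002]
contact_force: [0.0, -2.8, 1.0]
grip_width: -0.0
gripper_force: 1.2
```

Emit:
{"fn": "send_rows", "kwargs": {
  "deltas": [
    {"dx": -3, "dy": 4, "dz": 0, "rx": 0, "ry": 0, "rz": 3},
    {"dx": -7, "dy": 8, "dz": 0, "rx": 0, "ry": 0, "rz": 7},
    {"dx": -11, "dy": 11, "dz": 0, "rx": 0, "ry": 0, "rz": 10},
    {"dx": -15, "dy": 14, "dz": 0, "rx": 0, "ry": 0, "rz": 14},
    {"dx": -19, "dy": 17, "dz": 0, "rx": 0, "ry": 0, "rz": 17}
  ]
}}

```text
clock: 4.78
tcp_pos: [0.5881, 0.0833, 0.0803]
orientation: [0.948, 2.991, 0.001]
contact_force: [1.0, -3.0, -0.6]
grip_width: 0.0001
gripper_force: 1.2
```

```bash
python3 - <<'E'
from h import *
st()
d=grab('wrist'); cv2.imwrite('pics/w3.png',d['frame'])
E
```

```text
4.7833 [-0.37  0.54  0.16  1.89 -0.13  0.71  0.82] [0.5881 0.0833 0.0803] yaw_y 54.8 fix [100.7 122.1] [ 1.  -3.  -0.6]
```

View pics/w3.png

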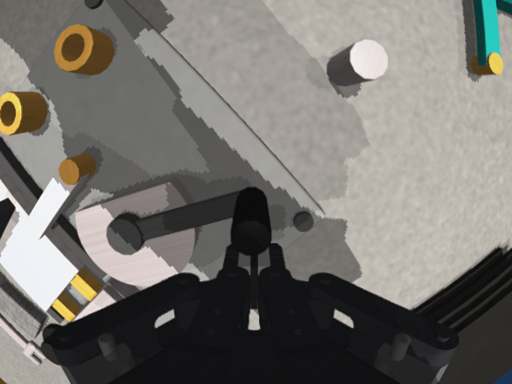

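Emit:
{"fn": "send_rows", "kwargs": {
  "deltas": [
    {"dx": -4, "dy": 3, "dz": 0, "rx": 0, "ry": 0, "rz": 3},
    {"dx": -8, "dy": 5, "dz": 0, "rx": 0, "ry": 0, "rz": 7},
    {"dx": -13, "dy": 7, "dz": 0, "rx": 0, "ry": 0, "rz": 10},
    {"dx": -17, "dy": 9, "dz": 0, "rx": 0, "ry": 0, "rz": 14},
    {"dx": -22, "dy": 11, "dz": 0, "rx": 0, "ry": 0, "rz": 17}
  ]
}}

```text
clock: 5.25
tcp_pos: [0.5664, 0.0942, 0.0801]
orientation: [0.498, 3.097, 0.001]
contact_force: [1.6, -2.3, 1.1]
grip_width: -0.0002
gripper_force: 1.2
```

Emit:
{"fn": "send_rows", "kwargs": {
  "deltas": [
    {"dx": -4, "dy": 1, "dz": 0, "rx": 0, "ry": 0, "rz": 3},
    {"dx": -8, "dy": 2, "dz": 0, "rx": 0, "ry": 0, "rz": 6},
    {"dx": -12, "dy": 3, "dz": 0, "rx": 0, "ry": 0, "rz": 9},
    {"dx": -15, "dy": 3, "dz": 0, "rx": 0, "ry": 0, "rz": 10},
    {"dx": -15, "dy": 3, "dz": 0, "rx": 0, "ry": 0, "rz": 10}
  ]
}}

```text
clock: 5.67
tcp_pos: [0.5504, 0.0977, 0.0796]
orientation: [0.231, 3.13, 0.001]
contact_force: [1.8, -0.0, 1.2]
grip_width: -0.0002
gripper_force: 0.7
```

```bash
cat >> h.py <<'E'
def state(n):
    d=grab(n); P=cloud(d); x,y,z=[P[...,i]*1e3 for i in range(3)]
    g=(np.stack([x,y],-1)-O)@M
    hsv=cv2.cvtColor(d['frame'],cv2.COLOR_BGR2HSV)
    brass=(hsv[...,0]>15)&(hsv[...,0]<32)&(hsv[...,1]>130)
    for nm,m in [('lever',(z>46)&(z<56)&(np.hypot(g[...,0]-45,g[...,1]-58)<90)&(np.hypot(g[...,0]-45,g[...,1]-58)>20)&(hsv[...,2]<90)),
      ('plate',(z>80)&(z<89)&(np.abs(g[...,1]+45)<35)&(g[...,0]<0)&(g[...,0]>-70)),
      ('roller',brass&(z>42)&(z<49)&(g[...,0]>-40)&(g[...,0]<20)),]:
        q=g[m]
        if len(q): print(n,nm,len(q),np.median(q,0).round(1),q.min(0).round(1),q.max(0).round(1))
        if nm=='lever' and len(q): 
            c=q.mean(0)-[45,58]; print('  angle',np.arctan2(c[0],c[1]).round(3))
    return d
E
python3 - <<'E'
from h import *
st()
state('scene');state('top')
d=grab('wrist'); cv2.imwrite('pics/w4.png',d['frame'])
E
```

```text
5.6667 [-0.32  0.5   0.04  1.97 -0.03  0.67  1.16] [0.5504 0.0977 0.0796] yaw_y 81.6 fix [ 64.9 140.9] [ 1.8 -0.   1.2]
scene lever 113 [ 47.8 107.7] [37.3 77.5] [ 56.6 143. ]
  angle 0.045
scene plate 115 [-37.8 -42.1] [-47.2 -74.3] [-31.9 -11.2]
scene roller 20 [-8.7 59.4] [-16.8  53.2] [-1.9 65.5]
top lever 18 [43.7 83.9] [-20.3  62. ] [50.7 92.9]
  angle -0.182
top plate 91 [-43.4 -44. ] [-49.2 -76.7] [-36.7 -12.9]
top roller 21 [-13.8  57.6] [-20.8  51.8] [-4.7 64.2]
```

View pics/w4.png

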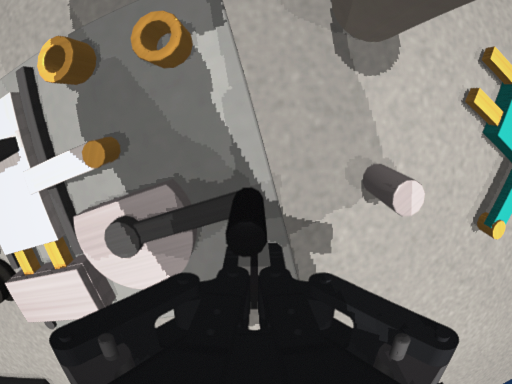

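The flat now faces the roller (px (100,153)), with the lever along +y and the angle about 0.0 to 0.05. I'll back off, rise, and go behind the push plate.

Emit:
{"fn": "send_rows", "kwargs": {
  "deltas": [
    {"dx": 8, "dy": 1, "dz": 0, "rx": 0, "ry": 0, "rz": 0},
    {"dx": 20, "dy": 2, "dz": 0, "rx": 0, "ry": 0, "rz": 0},
    {"dx": 20, "dy": 2, "dz": 30, "rx": 0, "ry": 0, "rz": 0},
    {"dx": 20, "dy": 2, "dz": 65, "rx": 0, "ry": 0, "rz": 0},
    {"dx": 20, "dy": 2, "dz": 100, "rx": 0, "ry": 0, "rz": 0}
  ]
}}

```text
clock: 6.23
tcp_pos: [0.5688, 0.0998, 0.1784]
orientation: [-0.231, -3.13, 0.001]
contact_force: [1.3, -0.4, -0.3]
grip_width: 0.0001
gripper_force: 0.0
```

Emit:
{"fn": "send_rows", "kwargs": {
  "deltas": [
    {"dx": -22, "dy": -33, "dz": 0, "rx": 0, "ry": 0, "rz": 3},
    {"dx": -44, "dy": -66, "dz": 0, "rx": 0, "ry": 0, "rz": 6},
    {"dx": -66, "dy": -100, "dz": 0, "rx": 0, "ry": 0, "rz": 9},
    {"dx": -88, "dy": -133, "dz": 0, "rx": 0, "ry": 0, "rz": 12},
    {"dx": -110, "dy": -166, "dz": 0, "rx": 0, "ry": 0, "rz": 15}
  ]
}}

```text
clock: 6.65
tcp_pos: [0.4583, -0.0674, 0.1783]
orientation: [0.184, -3.135, -0.001]
contact_force: [0.7, -0.8, -0.5]
grip_width: -0.0001
gripper_force: 0.0
```

Emit:
{"fn": "send_rows", "kwargs": {
  "deltas": [
    {"dx": -27, "dy": -37, "dz": 0, "rx": 0, "ry": 0, "rz": 0},
    {"dx": -27, "dy": -37, "dz": -30, "rx": 0, "ry": 0, "rz": 0},
    {"dx": -27, "dy": -37, "dz": -50, "rx": 0, "ry": 0, "rz": 0},
    {"dx": -27, "dy": -37, "dz": -50, "rx": 0, "ry": 0, "rz": 0}
  ]
}}

```text
clock: 6.98
tcp_pos: [0.4297, -0.1037, 0.1256]
orientation: [0.177, -3.13, -0.002]
contact_force: [-0.9, 0.4, 0.2]
grip_width: -0.0002
gripper_force: 0.0
```

```bash
python3 - <<'E'
from h import *
st()
state('scene')
d=grab('wrist'); cv2.imwrite('pics/w5.png',d['frame'])
E
```

```text
6.9833 [ 0.03  0.27  0.08  2.2  -0.03  0.68  1.81] [ 0.4297 -0.1037  0.1256] yaw_y 96.5 fix [-78.6 -44.9] [-0.9  0.4  0.2]
scene lever 38 [ 51.9 132.1] [45.1 77.2] [ 54.4 147.1]
  angle 0.099
scene plate 110 [-38.  -42.9] [-48.5 -74.3] [-32.8 -11.3]
scene roller 7 [-4.5 57.5] [-12.6  54.9] [-2.9 65.1]
```

View pics/w5.png

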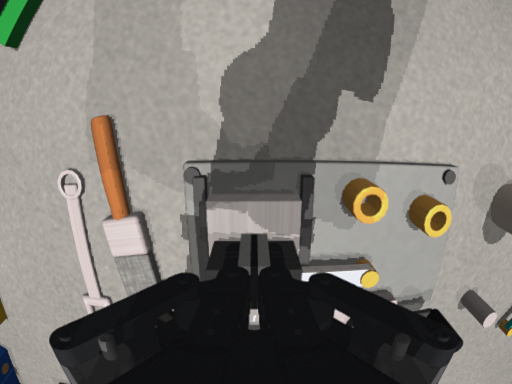

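The wrist view shows the tips at px (255,245), behind the plate and above the rear of the slide block (205-300, 200-240). The lane is clear, so I'll lower and approach.

Emit:
{"fn": "send_rows", "kwargs": {
  "deltas": [
    {"dx": 0, "dy": 0, "dz": -30, "rx": 0, "ry": 0, "rz": 0},
    {"dx": 0, "dy": 0, "dz": -55, "rx": 0, "ry": 0, "rz": 0},
    {"dx": 0, "dy": 0, "dz": -63, "rx": 0, "ry": 0, "rz": 0},
    {"dx": 6, "dy": 1, "dz": -63, "rx": 0, "ry": 0, "rz": 0},
    {"dx": 12, "dy": 1, "dz": -63, "rx": 0, "ry": 0, "rz": 0}
  ]
}}

```text
clock: 7.5
tcp_pos: [0.4455, -0.1019, 0.0662]
orientation: [-0.182, 3.136, 0.0]
contact_force: [-0.3, -0.4, 0.3]
grip_width: 0.0001
gripper_force: 0.0
```

Emit:
{"fn": "send_rows", "kwargs": {
  "deltas": [
    {"dx": 3, "dy": 0, "dz": 0, "rx": 0, "ry": 0, "rz": 0},
    {"dx": 6, "dy": 1, "dz": 0, "rx": 0, "ry": 0, "rz": 0},
    {"dx": 9, "dy": 1, "dz": 0, "rx": 0, "ry": 0, "rz": 0},
    {"dx": 12, "dy": 1, "dz": 0, "rx": 0, "ry": 0, "rz": 0},
    {"dx": 15, "dy": 2, "dz": 0, "rx": 0, "ry": 0, "rz": 0}
  ]
}}

```text
clock: 7.92
tcp_pos: [0.4591, -0.1006, 0.0656]
orientation: [0.18, -3.136, 0.0]
contact_force: [-2.8, -1.5, 1.0]
grip_width: -0.0005
gripper_force: 1.6
```

```bash
python3 - <<'E'
from h import *
st()
state('scene');
E
```

```text
7.9167 [ 0.03  0.41  0.07  2.18 -0.05  0.55  1.82] [ 0.4591 -0.1006  0.0656] yaw_y 96.6 fix [-49.1 -45.3] [-2.8 -1.5  1. ]
scene lever 37 [ 52.  128.6] [43.3 79.5] [ 56.2 147.2]
  angle 0.102
scene plate 138 [-31.2 -42. ] [-44.1 -74.4] [-25.  -11.7]
scene roller 7 [ 0.4 57.8] [-6.1 54.5] [ 5.9 64.2]
```

Emit:
{"fn": "send_rows", "kwargs": {
  "deltas": [
    {"dx": 2, "dy": 0, "dz": 0, "rx": 0, "ry": 0, "rz": 0},
    {"dx": 4, "dy": 0, "dz": 0, "rx": 0, "ry": 0, "rz": 0},
    {"dx": 6, "dy": 1, "dz": 0, "rx": 0, "ry": 0, "rz": 0},
    {"dx": 8, "dy": 1, "dz": 0, "rx": 0, "ry": 0, "rz": 0},
    {"dx": 9, "dy": 1, "dz": 0, "rx": 0, "ry": 0, "rz": 0}
  ]
}}

```text
clock: 8.38
tcp_pos: [0.4688, -0.0992, 0.0653]
orientation: [-0.181, 3.136, 0.0]
contact_force: [-3.3, 0.3, 1.1]
grip_width: -0.0
gripper_force: 1.4
```

Emit:
{"fn": "send_rows", "kwargs": {
  "deltas": [
    {"dx": 1, "dy": 0, "dz": 0, "rx": 0, "ry": 0, "rz": 0},
    {"dx": 2, "dy": 0, "dz": 0, "rx": 0, "ry": 0, "rz": 0},
    {"dx": 2, "dy": 0, "dz": 0, "rx": 0, "ry": 0, "rz": 0}
  ]
}}

```text
clock: 8.63
tcp_pos: [0.4707, -0.0993, 0.0653]
orientation: [-0.181, 3.136, 0.0]
contact_force: [-1.5, 0.3, 0.6]
grip_width: -0.0002
gripper_force: 0.9
```

Emit:
{"fn": "send_rows", "kwargs": {
  "deltas": [
    {"dx": 1, "dy": 0, "dz": 0, "rx": 0, "ry": 0, "rz": 0},
    {"dx": 2, "dy": 0, "dz": 0, "rx": 0, "ry": 0, "rz": 0},
    {"dx": 2, "dy": 0, "dz": 0, "rx": 0, "ry": 0, "rz": 0}
  ]
}}

```text
clock: 8.88
tcp_pos: [0.4728, -0.0993, 0.0653]
orientation: [-0.181, 3.136, -0.0]
contact_force: [-0.8, 0.7, -0.5]
grip_width: -0.0002
gripper_force: 0.7
```

```bash
python3 - <<'E'
from h import *
st()
state('scene');d=state('top')
d=np.load('/tmp/scene.npz')['frame']; cv2.imwrite('pics/s6.png',cv2.resize(d[170:290,190:330],(700,600),interpolation=cv2.INTER_CUBIC))
E
```

```text
8.8833 [ 0.02  0.43  0.07  2.15 -0.05  0.56  1.81] [ 0.4728 -0.0993  0.0653] yaw_y 96.6 fix [-35.3 -45.7] [-0.8  0.7 -0.5]
scene lever 41 [ 52.  132.9] [45.3 79.6] [ 54.8 147.6]
  angle 0.101
scene plate 147 [-16.9 -44.4] [-31.2 -74.2] [-10.4 -10.2]
scene roller 9 [15.7 58.5] [ 9.6 55. ] [19.1 65.2]
top lever 69 [ 42.2 108.3] [32.9 77.8] [ 49.6 146. ]
  angle -0.063
top roller 24 [ 9.7 56.8] [   1.6 -611.8] [17.4 65.5]
```

View pics/s6.png

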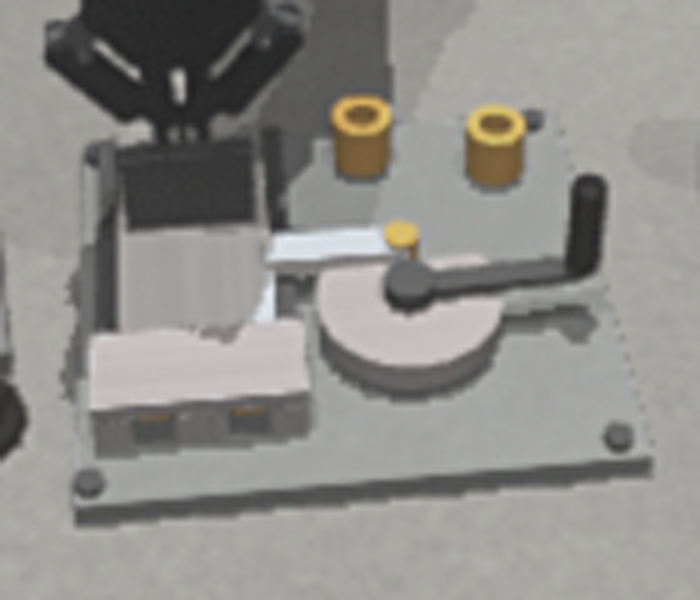

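The scene crop shows the slide almost at the mould half (block front at px (190,330)), the roller at (402,235) at the cam's flat and the lever along +y. The force is still low, so I'll keep nudging until it stops solid.

Emit:
{"fn": "send_rows", "kwargs": {
  "deltas": [
    {"dx": 1, "dy": 0, "dz": 0, "rx": 0, "ry": 0, "rz": 0},
    {"dx": 2, "dy": 0, "dz": 0, "rx": 0, "ry": 0, "rz": 0}
  ]
}}

```text
clock: 9.15
tcp_pos: [0.4738, -0.0994, 0.0653]
orientation: [0.18, -3.135, -0.0]
contact_force: [-7.2, 0.5, 4.4]
grip_width: -0.0005
gripper_force: 3.3
```

Emit:
{"fn": "send_rows", "kwargs": {
  "deltas": [
    {"dx": 1, "dy": 0, "dz": 0, "rx": 0, "ry": 0, "rz": 0},
    {"dx": 1, "dy": 0, "dz": 0, "rx": 0, "ry": 0, "rz": 0}
  ]
}}

```text
clock: 9.32
tcp_pos: [0.4738, -0.0994, 0.0651]
orientation: [0.18, -3.133, -0.001]
contact_force: [-6.6, 1.2, 4.9]
grip_width: -0.0001
gripper_force: 3.1
```

Emit:
{"fn": "send_rows", "kwargs": {
  "deltas": [
    {"dx": 1, "dy": 0, "dz": 0, "rx": 0, "ry": 0, "rz": 0},
    {"dx": 1, "dy": 0, "dz": 0, "rx": 0, "ry": 0, "rz": 0}
  ]
}}

```text
clock: 9.48
tcp_pos: [0.4738, -0.0994, 0.0649]
orientation: [0.18, -3.131, -0.001]
contact_force: [-8.2, 0.4, 6.8]
grip_width: -0.0001
gripper_force: 4.3
```

Emit:
{"fn": "send_rows", "kwargs": {
  "deltas": [
    {"dx": 1, "dy": 0, "dz": 0, "rx": 0, "ry": 0, "rz": 0},
    {"dx": 2, "dy": 0, "dz": 0, "rx": 0, "ry": 0, "rz": 0},
    {"dx": 3, "dy": 0, "dz": 0, "rx": 0, "ry": 0, "rz": 0}
  ]
}}

```text
clock: 9.73
tcp_pos: [0.4738, -0.0995, 0.0644]
orientation: [0.179, -3.126, -0.002]
contact_force: [-18.2, -0.2, 11.3]
grip_width: 0.0003
gripper_force: 8.6
```

Emit:
{"fn": "send_rows", "kwargs": {
  "deltas": [
    {"dx": -4, "dy": 0, "dz": 0, "rx": 0, "ry": 0, "rz": 0},
    {"dx": -14, "dy": -1, "dz": 0, "rx": 0, "ry": 0, "rz": 0},
    {"dx": -22, "dy": -2, "dz": 0, "rx": 0, "ry": 0, "rz": 0},
    {"dx": -22, "dy": -2, "dz": 35, "rx": 0, "ry": 0, "rz": 0},
    {"dx": -22, "dy": -2, "dz": 70, "rx": 0, "ry": 0, "rz": 0}
  ]
}}

```text
clock: 10.15
tcp_pos: [0.4552, -0.1014, 0.1348]
orientation: [0.18, -3.132, -0.001]
contact_force: [1.4, -0.5, 0.5]
grip_width: 0.0
gripper_force: 0.0
```

Emit:
{"fn": "send_rows", "kwargs": {
  "deltas": [
    {"dx": 0, "dy": 0, "dz": 35, "rx": 0, "ry": 0, "rz": 0},
    {"dx": 0, "dy": 0, "dz": 70, "rx": 0, "ry": 0, "rz": 0},
    {"dx": 0, "dy": 30, "dz": 100, "rx": 0, "ry": 0, "rz": 0},
    {"dx": 0, "dy": 65, "dz": 100, "rx": 0, "ry": 0, "rz": 0},
    {"dx": 0, "dy": 100, "dz": 100, "rx": 0, "ry": 0, "rz": 0}
  ]
}}

```text
clock: 10.57
tcp_pos: [0.4588, -0.0007, 0.2381]
orientation: [-0.176, 3.129, 0.001]
contact_force: [0.7, 1.0, -1.3]
grip_width: 0.0002
gripper_force: 0.0
```

Emit:
{"fn": "send_rows", "kwargs": {
  "deltas": [
    {"dx": 0, "dy": 35, "dz": 0, "rx": 0, "ry": 0, "rz": 0},
    {"dx": 0, "dy": 70, "dz": 0, "rx": 0, "ry": 0, "rz": 0},
    {"dx": 0, "dy": 100, "dz": 0, "rx": 0, "ry": 0, "rz": 0},
    {"dx": 0, "dy": 130, "dz": 0, "rx": 0, "ry": 0, "rz": 0},
    {"dx": 0, "dy": 130, "dz": 0, "rx": 0, "ry": 0, "rz": 0}
  ]
}}

```text
clock: 10.98
tcp_pos: [0.457, 0.1352, 0.2359]
orientation: [-0.193, 3.133, 0.005]
contact_force: [0.5, -0.1, 0.7]
grip_width: -0.0002
gripper_force: 0.0
```

```bash
python3 - <<'E'
from h import *
st()
state('scene');d=state('top')
cv2.imwrite('pics/t7.png',cv2.resize(d['frame'][125:225,200:320],(720,600),interpolation=cv2.INTER_CUBIC))
E
```

```text
10.9833 [-0.33  0.16 -0.1   2.02  0.02  0.96  1.26] [0.457  0.1352 0.2359] yaw_y 97.1 fix [-23.4 189.1] [ 0.5 -0.1  0.7]
scene lever 71 [ 49.3 127.9] [37.4 79.8] [ 55.5 147.5]
  angle 0.05
scene plate 125 [-14.8 -42.2] [-24.2 -74.2] [-10.1 -10. ]
scene roller 5 [15.2 55.9] [ 9.9 55.1] [18.7 65.4]
top lever 71 [ 42.4 108.3] [33.3  5.1] [ 59.5 142.6]
  angle -0.051
top plate 89 [-20.6 -45.1] [-26.6 -77.3] [-13.7 -12.6]
top roller 20 [10.8 57.6] [ 4.  49.7] [17.6 65.3]
```

View pics/t7.png

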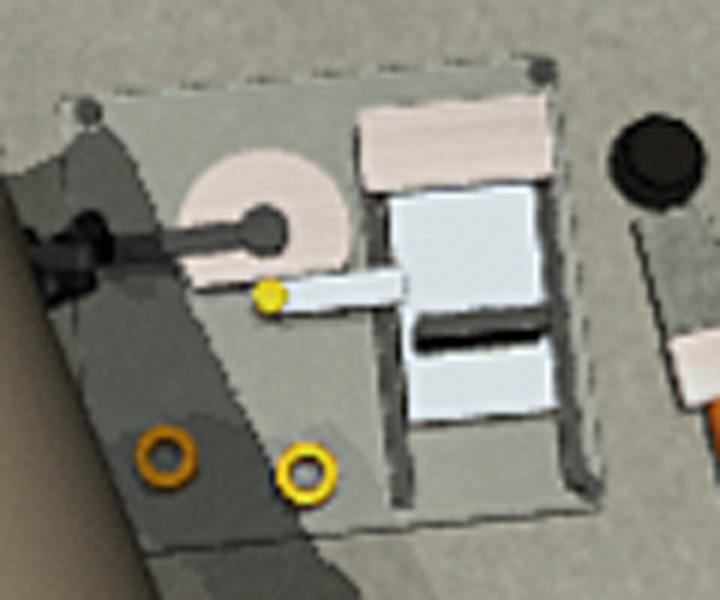

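The top crop shows the slide block against the mould half (px (460,190)) and the roller at (270,295) on the cam's flat. The lever points along +y, the bushes are undisturbed and the hand is clear.

```bash
python3 -c "
from bench import r
print(r.hand_in())"
```

```text
the job is handed in; nothing more can be done
None
```

I turned the cam to its low point (about 0 ± 0.1 rad by the cameras) and only then pushed the slide home. It stopped solid under an 18 N push, measured within about 1 mm of home. The job is handed in with the hand clear and no bystander touched that I could see; no verdict was returned.

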